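# Run sample pots through the reader carousel

### The job

Turn the carousel back to its home stop, and pull every sample pot in the rack out of its spring catches and stand it in a pocket of the carousel, one pot to a pocket. With all of them aboard and the carousel at home, lead it by its crank handle one full turn clockwise to the end stop, so that every pot passes the reader. Then move all the pots from the carousel to the blue tray, standing upright on its floor, without disturbing the bowl or the amber jar.

Things in the scene. Friction and masses are not known exactly. Their poses are not given: they have to be found in the camera images.
- rotor (a joint): Turning angle of the carousel disc, rad. 0 = home stop; 6.283 = end stop, exactly one full turn later (both hard stops, the handle then stands at the red mark again). Grows as the disc turns clockwise seen from above. Light friction (0.1 N m): it stays where it is left. Starts part-way (0.6 to 2.6).
- axis (a point): Point on the vertical turning axis of the carousel, at the height of the disc's top face (47 mm above the bench). The 240 mm aluminium disc carries an upright crank handle and four pockets, evenly spaced (72 degrees apart) on a circle of radius 85 mm.
- carousel: Fixed grey foot of the carousel, 270 mm across, origin at the centre of its underside, below the turning axis. A white reader, 105 mm tall, stands on its +x side with its window 162 mm from the axis; a red home mark lies on its -x side, where the handle stands at angle 0.
- handle (a point): Grip point on the black, freely spinning sleeve of the crank handle, on its axis, 85 mm from the turning axis, 127 mm above the bench. The sleeve is upright, 24 mm in diameter, and spans 77 to 147 mm above the bench (a steel pin end shows 3 mm above it). As it spins, it can be pinched from above and led round without turning the hand.
- pocket1 (a point): Centre of the floor of pocket 1 of the carousel (47 mm above the bench): a teal collar 8 mm tall, 58 mm inner and 66 mm outer diameter, open at the top, its floor being the disc. Turns with the disc; any pocket will do for any pot, one pot to a pocket.
- pocket2 (a point): Centre of the floor of pocket 2 of the carousel (47 mm above the bench): a teal collar 8 mm tall, 58 mm inner and 66 mm outer diameter, open at the top, its floor being the disc. Turns with the disc; any pocket will do for any pot, one pot to a pocket.
- pocket3 (a point): Centre of the floor of pocket 3 of the carousel (47 mm above the bench): a teal collar 8 mm tall, 58 mm inner and 66 mm outer diameter, open at the top, its floor being the disc. Turns with the disc; any pocket will do for any pot, one pot to a pocket.
- pocket4 (a point): Centre of the floor of pocket 4 of the carousel (47 mm above the bench): a teal collar 8 mm tall, 58 mm inner and 66 mm outer diameter, open at the top, its floor being the disc. Turns with the disc; any pocket will do for any pot, one pot to a pocket.
- rack: Lime-green rack, fixed; origin at the centre of its underside, x along its 250 mm length, 70 mm wide. Floor 12 mm up; lips 19 mm high on the long edges. Places at x = -74, 0, +74 mm for pot1, pot2, pot3. Two sprung balls (38 mm up, at -x and +x of each place) hold the pot's waist: about 12 N straight up frees it, within 25 mm. Grip pots by the other sides, closing along the rack's y.
- pot1_center (a point): Centre of a white sample pot with orange lid, half-way up its axis: 50 mm diameter, 75 mm tall (this point 37.5 mm above its underside), 0.16 kg, with a 44 mm waist groove from 19 to 33 mm above its underside; straight 50 mm sides from 33 to 75 mm to grip. z is up when the pot stands. May be absent in a run.
- pot2_center (a point): Centre of a white sample pot with blue lid, half-way up its axis: 50 mm diameter, 75 mm tall (this point 37.5 mm above its underside), 0.16 kg, with a 44 mm waist groove from 19 to 33 mm above its underside; straight 50 mm sides from 33 to 75 mm to grip. z is up when the pot stands. May be absent in a run.
- pot3_center (a point): Centre of a white sample pot with yellow lid, half-way up its axis: 50 mm diameter, 75 mm tall (this point 37.5 mm above its underside), 0.16 kg, with a 44 mm waist groove from 19 to 33 mm above its underside; straight 50 mm sides from 33 to 75 mm to grip. z is up when the pot stands. May be absent in a run.
- tray: Loose blue open tray, 240 x 120 mm outside, 22 mm tall, walls and floor 5 mm, about 0.7 kg; origin at the centre of its underside, x along its length. Room for three pots side by side along x (such as at x = -70, 0, +70 mm).
- bowl: White ceramic bowl, 110 mm across, 50 mm tall, origin at the centre of its underside; a bystander, not to be disturbed.
- reagent: Amber jar, 60 mm across, 100 mm tall, origin at the centre of its underside; a bystander, not to be disturbed.

How it is judged (in metres and radians):
On the way, in this order (a step that is already met when the one before it is completed fails the run):
1. every pot stands in a pocket of the carousel while it is at its home stop (within 0.08 rad) (value of joint rotor below 0.08 rad and ((horizontal distance between pot1_center and pocket1 below 0.009 m and z of pot1_center in the frame of pocket1 below 0.043 m and angle between pot1_center's own z axis and vertical below 0.12 rad) or (horizontal distance between pot1_center and pocket2 below 0.009 m and z of pot1_center in the frame of pocket2 below 0.043 m and angle between pot1_center's own z axis and vertical below 0.12 rad) or (horizontal distance between pot1_center and pocket3 below 0.009 m and z of pot1_center in the frame of pocket3 below 0.043 m and angle between pot1_center's own z axis and vertical below 0.12 rad) or (horizontal distance between pot1_center and pocket4 below 0.009 m and z of pot1_center in the frame of pocket4 below 0.043 m and angle between pot1_center's own z axis and vertical below 0.12 rad)) and ((horizontal distance between pot2_center and pocket1 below 0.009 m and z of pot2_center in the frame of pocket1 below 0.043 m and angle between pot2_center's own z axis and vertical below 0.12 rad) or (horizontal distance between pot2_center and pocket2 below 0.009 m and z of pot2_center in the frame of pocket2 below 0.043 m and angle between pot2_center's own z axis and vertical below 0.12 rad) or (horizontal distance between pot2_center and pocket3 below 0.009 m and z of pot2_center in the frame of pocket3 below 0.043 m and angle between pot2_center's own z axis and vertical below 0.12 rad) or (horizontal distance between pot2_center and pocket4 below 0.009 m and z of pot2_center in the frame of pocket4 below 0.043 m and angle between pot2_center's own z axis and vertical below 0.12 rad)) and ((horizontal distance between pot3_center and pocket1 below 0.009 m and z of pot3_center in the frame of pocket1 below 0.043 m and angle between pot3_center's own z axis and vertical below 0.12 rad) or (horizontal distance between pot3_center and pocket2 below 0.009 m and z of pot3_center in the frame of pocket2 below 0.043 m and angle between pot3_center's own z axis and vertical below 0.12 rad) or (horizontal distance between pot3_center and pocket3 below 0.009 m and z of pot3_center in the frame of pocket3 below 0.043 m and angle between pot3_center's own z axis and vertical below 0.12 rad) or (horizontal distance between pot3_center and pocket4 below 0.009 m and z of pot3_center in the frame of pocket4 below 0.043 m and angle between pot3_center's own z axis and vertical below 0.12 rad))), for 0.2 s.
2. the carousel has been turned clockwise to its end stop (within 0.08 rad) with every pot in a pocket (value of joint rotor above 6.203 rad and ((horizontal distance between pot1_center and pocket1 below 0.009 m and z of pot1_center in the frame of pocket1 below 0.043 m and angle between pot1_center's own z axis and vertical below 0.12 rad) or (horizontal distance between pot1_center and pocket2 below 0.009 m and z of pot1_center in the frame of pocket2 below 0.043 m and angle between pot1_center's own z axis and vertical below 0.12 rad) or (horizontal distance between pot1_center and pocket3 below 0.009 m and z of pot1_center in the frame of pocket3 below 0.043 m and angle between pot1_center's own z axis and vertical below 0.12 rad) or (horizontal distance between pot1_center and pocket4 below 0.009 m and z of pot1_center in the frame of pocket4 below 0.043 m and angle between pot1_center's own z axis and vertical below 0.12 rad)) and ((horizontal distance between pot2_center and pocket1 below 0.009 m and z of pot2_center in the frame of pocket1 below 0.043 m and angle between pot2_center's own z axis and vertical below 0.12 rad) or (horizontal distance between pot2_center and pocket2 below 0.009 m and z of pot2_center in the frame of pocket2 below 0.043 m and angle between pot2_center's own z axis and vertical below 0.12 rad) or (horizontal distance between pot2_center and pocket3 below 0.009 m and z of pot2_center in the frame of pocket3 below 0.043 m and angle between pot2_center's own z axis and vertical below 0.12 rad) or (horizontal distance between pot2_center and pocket4 below 0.009 m and z of pot2_center in the frame of pocket4 below 0.043 m and angle between pot2_center's own z axis and vertical below 0.12 rad)) and ((horizontal distance between pot3_center and pocket1 below 0.009 m and z of pot3_center in the frame of pocket1 below 0.043 m and angle between pot3_center's own z axis and vertical below 0.12 rad) or (horizontal distance between pot3_center and pocket2 below 0.009 m and z of pot3_center in the frame of pocket2 below 0.043 m and angle between pot3_center's own z axis and vertical below 0.12 rad) or (horizontal distance between pot3_center and pocket3 below 0.009 m and z of pot3_center in the frame of pocket3 below 0.043 m and angle between pot3_center's own z axis and vertical below 0.12 rad) or (horizontal distance between pot3_center and pocket4 below 0.009 m and z of pot3_center in the frame of pocket4 below 0.043 m and angle between pot3_center's own z axis and vertical below 0.12 rad))), for 0.2 s.
At the end, for the whole second after the job is handed in: Every pot present stands upright (within 0.12 rad) and at rest on the floor of the tray, wholly inside its walls, and the tray stands flat on the bench (x of pot1_center in the frame of tray between -0.097 and 0.097 m and y of pot1_center in the frame of tray between -0.037 and 0.037 m and z of each of pot1_center, pot2_center, pot3_center in the frame of tray below 0.048 m and angle between each of pot1_center, pot2_center, pot3_center's own z axis and vertical below 0.12 rad and linear speed of each of pot1, pot2, pot3 below 0.02 m/s and x of pot2_center in the frame of tray between -0.097 and 0.097 m and y of pot2_center in the frame of tray between -0.037 and 0.037 m and x of pot3_center in the frame of tray between -0.097 and 0.097 m and y of pot3_center in the frame of tray between -0.037 and 0.037 m and angle between tray's own z axis and vertical below 0.06 rad and height (world z) of tray below 0.01 m); the robot touches nothing.
It fails at once if the bowl is shoved more than 40 mm (distance of bowl from where it was at the start of the episode above 0.04 m).
It fails at once if the amber jar is shoved more than 40 mm (distance of reagent from where it was at the start of the episode above 0.04 m).
Of pot1, pot2, pot3 only 2 to 3 are there at a start; the rules pass over those that are not, and their reading is None.
At some moment in a run one of tray, pot1, pot2, pot3 may be knocked a few centimetres aside while the robot is not near it.
It also fails if it takes over 210 s, if anything falls off the work surface, if the arm or the gripper's body presses on something with over 40 N, if the wrist force passes 120 N, or if a joint passes its speed limit or range.

### The arm

A 6-joint arm with a two-finger parallel gripper is mounted at the origin on the work surface. World frame = base frame: x ahead of the robot, y to its left, z up, the work surface at z = 0. Lengths are in mm, angles in rad, forces in N, time in s.
With the tool pointing down it reaches from about 350 to 725 mm from the base axis. Payload 6 kg.
Tool frame: the origin (TCP) lies at the very end of the fingers, on their centre line; the grasp point (between the pads) lies 19 mm behind it (ctrl.grasp_offset is the distance from the TCP to the grasp point, in mm); z points along the fingers, y is the direction in which the jaws open and shut (so a half turn about z gives the same grasp; the last joint's range is limited). The gripper opens to 85 mm and grips with 20 to 120 N. Pads are 22 mm wide; open, the fingers measure 114 mm over their backs; the gripper's body (76 mm by 85 mm) begins 54 mm behind the grasp point. The pads swing forward as they close: fully open they stand 13 mm farther back than shut.
Start: joints at [1.447, 0.04, 0.085, 0, -1.615, -0.334], TCP at [265.157, 538.206, 231.261] pointing down, gripper open.
Joint ranges: [-2.56, 2.56], [-1.29, 2.01], [-1.08, 1.49], [-3.29, 1.98], [-2.81, -0.18], [-2.99, 2.99]. Speed limits (rad/s): [2.57, 2.57, 3.01, 3.14, 3.14, 3.14].

### API

Orientations are given as a unit quaternion [x, y, z, w].
In Python, from station import ctrl, hand, optics, sign_off, spotter gives the robot as it stands. Calls block until the motion is done:
- ctrl.move_pose(position, orientation): joint-space move of the TCP to a pose.
- ctrl.move_l(position, ori=None, max_speed=150): straight line of the TCP; ori=None keeps the orientation; max_speed is the mean speed in mm/s.
- ctrl.move_joints(angles): joint-space move.
- hand.let_go() and hand.gripper_close(squeeze=None): open the fingers fully, or close them until they stop; squeeze is the grip in N (None keeps the last).
- ctrl.wait(seconds).
- ctrl.ik(position, orientation): joint angles nearest the present ones, or None.
- ctrl.sense(): the state.
- optics.camera(name): name is "scene" or "top"; returns (picture, depth): 400x640x3 uint8, red, green, blue; 400x640 float32, mm along the optical axis (not along the pixel's ray), 0 where there is no reading.
- optics.camera_info(name): a dict with "fx", "fy", "cx", "cy" (pixels), "origin" and "rotation" of the camera in the world. Camera axes: x right, y down, z forward; pixel columns grow to the right and rows downward; lengths in mm; the calibration is good to about 2 mm. A picture is of the moment at which its call begins. camera_info takes no time and is no camera call.
A pose or a line that the arm cannot do raises ctrl.Unreachable and nothing moves.
- sign_off(): hands the job in, once; it reports no verdict.
Trained networks look in the newest picture that a camera, given by its name, has taken for a name from the list of things; names that differ only in an ending like _2 or _b are one class to them, and where a whole thing is asked for, a point or a joint stands for the part that bears it (a point fixed in the world has none). Each returns a list of dicts, best first, with "p" (0 to 1); they miss things now and then, are a little off and sometimes report something else, mostly with a low value. They report only what shows in the picture. A call takes as long as a camera call.
- spotter.recognise(query, camera): "location" ([column, row] in pixels, amid what is visible of it).
- spotter.spot_point(query, camera): "location" ([column, row] in pixels: a listed point, or the origin of a listed thing).
The state is a dict: "clock": time; "joint_positions": joint angles; "dq": joint speeds; "joint_efforts": joint torques, N m; "eef_pos": TCP position; "eef_rot": TCP orientation; "force": force on the tool from outside, world axes, zero at the start; "torque": the same for the moment, N m; "width": finger opening in mm.
Only numpy, scipy, OpenCV 4.12 (cv2) and the standard library are available. Lean on these libraries where they do the work, as an engineer would, in place of code of your own. Each camera call takes 0.05 s, during which the arm holds its last target. There are 200 camera calls.

## Working session

There is one attempt and no reset: what is moved stays moved. The work goes in short steps, each a Python script; the robot and the scene stay as the last script left them, time stands still between calls to the robot, and variables do not carry over. Pictures are saved under pics/ and viewed, about 12 in all and at most 16, crops included, and the job is handed in when it is done.

```bash
ls; mkdir -p pics; cat > h.py <<'E'
import numpy as np, cv2
from station import ctrl, hand, optics, sign_off, spotter
def snap(cam, fn=None):
    p,d=optics.camera(cam)
    if fn: cv2.imwrite('pics/'+fn,p[:,:,::-1])
    return p,d
def ray(cam,uv):
    i=optics.camera_info(cam); R=np.array(i['rotation']).reshape(3,3)
    return np.array(i['origin'],float), R@np.array([(uv[0]-i['cx'])/i['fx'],(uv[1]-i['cy'])/i['fy'],1.])
def at_z(cam,uv,z):
    o,r=ray(cam,uv); return o+r*(z-o[2])/r[2]
def cloud(cam,d):
    i=optics.camera_info(cam); R=np.array(i['rotation']).reshape(3,3)
    v,u=np.mgrid[:d.shape[0],:d.shape[1]]
    P=np.stack([(u-i['cx'])/i['fx']*d,(v-i['cy'])/i['fy']*d,d],-1)@R.T+np.array(i['origin'])
    P[d<=0]=np.nan; return P
def proj(cam,p):
    i=optics.camera_info(cam); R=np.array(i['rotation']).reshape(3,3)
    q=R.T@(np.array(p,float)-np.array(i['origin'])); return np.array([q[0]/q[2]*i['fx']+i['cx'],q[1]/q[2]*i['fy']+i['cy']])
E
python3 - <<'E'
from h import *
H=dict(axis=47,carousel=0,handle=127,pocket1=47,pocket2=47,pocket3=47,pocket4=47,rack=0,pot1_center=49.5,pot2_center=49.5,pot3_center=49.5,tray=0,bowl=0,reagent=0)
for c in ('top','scene'):
    snap(c,c+'0.png'); i=optics.camera_info(c); print(c,np.round(i['origin']),np.round(i['rotation'],2).tolist(),i['fx'])
    for n,z in H.items():
        r=spotter.spot_point(n,c)
        print(n,[(round(x['p'],2),np.round(x['location']).tolist(),np.round(at_z(c,x['location'],z)[:2],1).tolist()) for x in r[:4]])
s=ctrl.sense(); print(s['clock'],s['eef_rot'],s['force'],s['width'],ctrl.grasp_offset)
E
```

```text
pics
top [ 341.    5. 1322.] [0.71, -0.69, 0.07, -0.06] 496.59281063777064Traceback (most recent call last):
  File "<stdin>", line 7, in <module>
  File "h.py", line 11, in at_z
    o,r=ray(cam,uv); return o+r*(z-o[2])/r[2]
        ~~~^^^^^^^^
  File "h.py", line 8, in ray
    i=optics.camera_info(cam); R=np.array(i['rotation']).reshape(3,3)
                                 ~~~~~~~~~~~~~~~~~~~~~~~~~~~~~~~^^^^^
ValueError: cannot reshape array of size 4 into shape (3,3)
```

```bash
sed -i "s/np.array(i\['rotation'\]).reshape(3,3)/Rot.from_quat(i['rotation']).as_matrix()/; 1a from scipy.spatial.transform import Rotation as Rot" h.py
python3 - <<'E'
from h import *
H=dict(axis=47,carousel=0,handle=127,pocket1=47,pocket2=47,pocket3=47,pocket4=47,rack=0,pot1_center=49.5,pot2_center=49.5,pot3_center=49.5,tray=0,bowl=0,reagent=0)
for c in ('top','scene'):
    snap(c,c+'0.png'); i=optics.camera_info(c); print(c,np.round(i['origin']),np.round(i['rotation'],2).tolist(),i['fx'])
    for n,z in H.items():
        r=spotter.spot_point(n,c)
        print(n,[(round(x['p'],2),np.round(x['location']).tolist(),np.round(at_z(c,x['location'],z)[:2],1).tolist()) for x in r[:4]])
s=ctrl.sense(); print(s['clock'],s['eef_rot'],s['force'],s['width'],ctrl.grasp_offset)
E
```

```text
top [ 341.    5. 1322.] [0.71, -0.69, 0.07, -0.06] 496.59281063777064
axis [(0.6, [312.0, 221.0], [538.7, 12.2])]
carousel [(0.69, [314.0, 224.0], [536.0, 7.8]), (0.46, [446.0, 206.0], [597.6, -348.3])]
handle [(0.83, [283.0, 203.0], [567.1, 86.2]), (0.18, [318.0, 190.0], [601.9, -0.5])]
pocket1 [(0.9, [328.0, 253.0], [455.5, -29.9]), (0.89, [318.0, 192.0], [615.1, -0.7]), (0.84, [350.0, 218.0], [547.9, -84.1]), (0.81, [289.0, 245.0], [473.5, 69.8])]
pocket2 [(0.9, [328.0, 253.0], [455.5, -29.9]), (0.89, [318.0, 192.0], [615.1, -0.7]), (0.84, [350.0, 218.0], [547.9, -84.1]), (0.81, [289.0, 245.0], [473.5, 69.8])]
pocket3 [(0.9, [328.0, 253.0], [455.5, -29.9]), (0.89, [318.0, 192.0], [615.1, -0.7]), (0.84, [350.0, 218.0], [547.9, -84.1]), (0.81, [289.0, 245.0], [473.5, 69.8])]
pocket4 [(0.9, [328.0, 253.0], [455.5, -29.9]), (0.89, [318.0, 192.0], [615.1, -0.7]), (0.84, [350.0, 218.0], [547.9, -84.1]), (0.81, [289.0, 245.0], [473.5, 69.8])]
rack [(0.86, [447.0, 236.0], [514.2, -349.3])]
pot1_center [(0.85, [454.0, 265.0], [434.0, -353.9])]
pot2_center [(0.89, [449.0, 233.0], [515.7, -3
[... 1036 characters left out ...]
0.6, [231.0, 148.0], [524.4, -340.4])]
pocket4 [(0.93, [379.0, 191.0], [469.4, 67.1]), (0.71, [344.0, 175.0], [461.2, -34.3]), (0.6, [322.0, 216.0], [612.3, -3.3]), (0.6, [231.0, 148.0], [524.4, -340.4])]
rack [(0.97, [229.0, 158.0], [516.6, -361.1])]
pot1_center [(0.55, [246.0, 131.0], [444.2, -356.6])]
pot2_center []
pot3_center [(0.56, [216.0, 158.0], [579.9, -340.7]), (0.17, [244.0, 134.0], [459.0, -351.4])]
tray [(0.9, [470.0, 261.0], [517.6, 313.5])]
bowl [(0.97, [399.0, 324.0], [738.9, 245.5])]
reagent [(0.95, [211.0, 227.0], [738.2, -221.2])]
1.6 [ 9.73921718e-01 -2.26884299e-01  1.23906582e-05  3.09253717e-05] [ 0.20417601 -0.54079007  0.16454303] 85.0058317631272 18.700000000000003
```

View pics/top0.png

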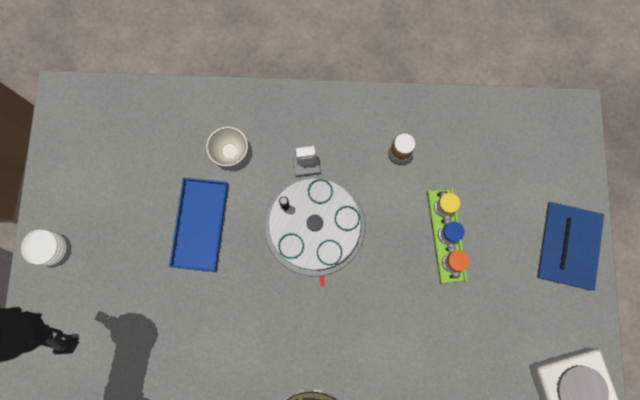

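View pics/scene0.png

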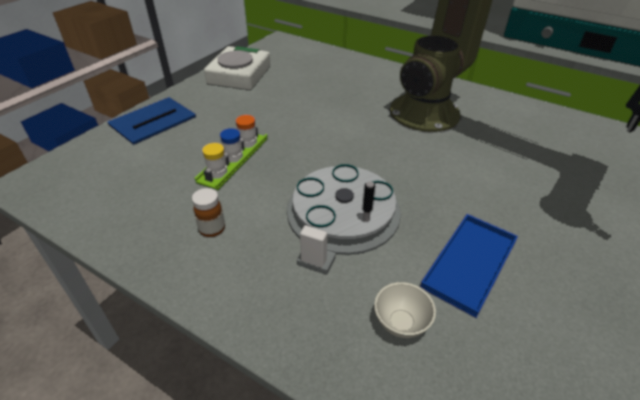

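Three pots are in the rack: lids at top-picture pixels (450,203), (454,232) and (458,261). The carousel is at (315,222), with the handle at upper left (284,203) and the red mark at (322,281). The tray is at (199,226), the bowl at (229,148) and the jar at (403,147). I'll refine these positions with depth.

```bash
cat >> h.py <<'E'
def grab(cam, fn=None):
    p,d=snap(cam,fn); return cv2.cvtColor(p,cv2.COLOR_RGB2HSV).astype(int), cloud(cam,d), p
def near(P,c,r): return np.hypot(P[...,0]-c[0],P[...,1]-c[1])<r
def lids(cam='top',data=None):
    "lid tops by colour and height: name -> xyz"
    h,P,_=data or grab(cam); out={}
    with np.errstate(invalid='ignore'):
        for n,(a,b) in dict(pot1_center=(3,14),pot2_center=(100,125),pot3_center=(20,33)).items():
            m=(h[...,0]>=a)&(h[...,0]<=b)&(h[...,1]>120)&(h[...,2]>70)&(P[...,2]>60)&(P[...,2]<140)&near(P,(530,0),520)
            k,l,s,c=cv2.connectedComponentsWithStats(m.astype(np.uint8))
            if k<2: continue
            j=1+s[1:,4].argmax()
            if s[j,4]<30: continue
            q=P[l==j]; z=np.median(q[:,2]); q=q[abs(q[:,2]-z)<6]
            out[n]=np.r_[(q[:,:2].min(0)+q[:,:2].max(0))/2,z,s[j,4],np.ptp(q[:,:2],axis=0)]
    return out
E
python3 - <<'E'
from h import *
from scipy.optimize import least_squares
np.set_printoptions(precision=1,suppress=True)
for c in ('top','scene'):
    h,P,p=D=grab(c); z=P[...,2]
    print(c,'bench z',np.nanmedian(z[near(P,(530,180),25)]))
    for n,v in lids(data=D).items(): print(n,v)
    def circ(m,n):
        q=P[m][:,:2]; k=cv2.convexHull(q.astype(np.float32))[:,0]
        f=least_squares(lambda x:np.hypot(k[:,0]-x[0],k[:,1]-x[1])-x[2],[*q.mean(0),60],loss='soft_l1').x; print(n,len(q),f, q.mean(0))
    ca=near(P,(532,6),140)
    circ(ca&(z>38)&(z<52),'disc'); circ(ca&(z>10)&(z<52),'foot')
    circ(near(P,(567,87),25)&(z>135)&(z<165),'handletop'); circ(near(P,(567,87),35)&(z>80)&(z<165)&(h[...,2]<90),'handle')
    teal=(h[...,0]>75)&(h[...,0]<105)&(h[...,1]>60)&ca
    for g in [(455,-30),(615,-1),(548,-84),(473,70)]: circ(teal&near(P,g,42),'pocket')
    red=((h[...,0]<6)|(h[...,0]>174))&(h[...,1]>140)&near(P,(390,0),70); circ(red,'mark')
    circ(near(P,(690,30),60)&(z>90)&(z<115),'reader')
    b=(h[...,0]>100)&(h[...,0]<125)&(h[...,1]>120)&near(P,(520,314),180)
    print('tray',cv2.minAreaRect(P[b][:,:2].astype(np.float32)), np.nanpercentile(z[b],[2,20,50,80,98]))
    g=(h[...,0]>33)&(h[...,0]<55)&(h[...,1]>120)&near(P,(516,-350),170)
    print('rack',cv2.minAreaRect(P[g][:,:2].astype(np.float32)), np.nanpercentile(z[g],[2,50,98]))
print(ctrl.sense()['clock'])
E
```

```text
top bench z 0.14107449842617825
pot1_center [ 443.2 -353.1   87.5  334.    48.    51.9]
pot2_center [ 515.7 -343.9   87.3  315.    48.7   50.4]
pot3_center [ 590.1 -334.2   87.1  322.    50.4   51.9]
disc 5657 [531.8   8.5 119.1] [529.4   8.4]
foot 6628 [531.7   8.4 133.6] [525.4   8.5]
handletop 79 [568.4  84.5  11.1] [567.4  84.2]
handle 52 [567.4  83.6  10.4] [560.5  80.4]
pocket 6 [457.  -34.6  30.2] [438.7 -46.1]
pocket 26 [616.9  -4.4  31. ] [621.3  -0.9]
pocket 15 [547.5 -77.5  31.2] [560.4 -90.5]
pocket 21 [471.3  66.3  30.6] [479.7  75.1]
mark 30 [389.1 -22.9  11.1] [388.6 -16.6]
reader 227 [709.7  38.2  23.8] [704.6  36.8]
tray ((526.1006469726562, 312.8548278808594), (119.13004302978516, 239.26885986328125), 85.8731460571289) [-0.4  3.1  5.7  9.  23.7]
rack ((516.7117919921875, -343.6803283691406), (247.0540313720703, 69.25269317626953), 7.667229652404785) [ 6.5 14.1 23.8]
scene bench z 0.29708327141361224
pot1_center [ 445.9 -354.2   86.6  225.    51.1   51.8]
pot2_center [ 520.5 -344.3   86.8  233.    50.5   50.8]
pot3_center [ 592.6 -335.6   86.7  297.    51.9   52.5]
disc 4788 [535.    7.8 119.5] [548.5  13.4]
foot 6140 [540.6  10.7 130.1] [558.9  23.4]
handletop 114 [572.1  83.8  11.7] [575.8  85.6]
handle 268 [573.5  85.3  10.8] [578.8  87.9]
pocket 63 [459.2 -31.9  32.3] [454.8 -33.9]
pocket 83 [618.9  -3.5  32. ] [620.3  -0.4]
pocket 61 [549.5 -75.9  32.3] [548.7 -78.3]
pocket 56 [474.2  66.9  32. ] [469.2  77.1]Traceback (most recent call last):
  File "<stdin>", line 16, in <module>
  File "<stdin>", line 9, in circ
TypeError: 'NoneType' object is not subscriptable
```

```bash
cat >> h.py <<'E'
AX=np.array([533.4,8.2]); R0=85.; ZH=108
def ori(jaw, pos):
    "tool down, jaws along world angle jaw; the half turn with the smaller last joint"
    best=None
    for a in (jaw,jaw+np.pi):
        q=(Rot.from_euler('z',a-np.pi/2)*Rot.from_euler('x',np.pi)).as_quat()
        j=ctrl.ik(list(map(float,pos)),q.tolist())
        if j is not None and (best is None or abs(j[5])<best[0]): best=(abs(j[5]),q.tolist(),j)
    return best
def over(xy,jaw,z=235):
    b=ori(jaw,[*xy,z]); ctrl.move_pose([float(xy[0]),float(xy[1]),z],b[1]); return b
def lin(x,y,z,v=150): ctrl.move_l([float(x),float(y),float(z)],max_speed=v)
def hp(t): return AX+R0*np.array([np.cos(t),np.sin(t)])
E
cat > home.py <<'E'
from h import *
np.set_printoptions(precision=2,suppress=True)
c=np.array([570.,84.5])
print(over(c,np.deg2rad(97),200)); lin(*c,ZH,100); hand.gripper_close(squeeze=40); s=ctrl.sense(); print(s['clock'],s['width'],np.array(s['force']))
t0=np.arctan2(*(c-AX)[::-1]); tt=np.linspace(t0,3.25,15)[1:]
for t in tt: lin(*hp(t),ZH,120)
print(np.array(ctrl.sense()['force']))
for t in np.arange(3.27,3.42,.02):
    lin(*hp(t),ZH,60); ctrl.wait(.1); s=ctrl.sense(); f=np.array(s['force']); ft=f[:2]@[-np.sin(t),np.cos(t)]; print(t,f,ft, np.array(s['eef_pos']))
    if abs(ft)>12: break
hand.let_go(); ctrl.wait(.2); print(np.array(ctrl.sense()['force'])); p=ctrl.sense()['eef_pos']; lin(p[0],p[1],220)
print(ctrl.sense()['clock'])
E
python3 home.py
```

```text
(np.float64(1.1978044976695648), [0.998134798421867, 0.06104853953485685, 3.7381449266991546e-18, 6.11181293002464e-17], array([ 0.5 , -0.02, -0.04,  0.  , -1.56,  1.2 ]))
5.3333 22.84358619867984 [-1.23 -3.04  2.97]
[-3.33 -2.23  7.22]
3.27 [-2.93 -1.18  6.87] 0.796371354250541 [448.81  -2.34 108.29]
3.29 [-4.13 -0.24  6.51] -0.37451748671693835 [449.01  -3.9  108.27]
3.31 [-3.91  0.12  7.51] -0.7731908037347957 [449.25  -5.57 108.3 ]
3.33 [-4.64  2.46  8.39] -3.280884730700256 [449.47  -6.62 108.31]
3.35 [-9.17  8.29 11.05] -10.00731505468662 [449.58  -6.86 108.29]
3.37 [-12.66  15.78  13.21] -18.240109415925406 [449.69  -7.1  108.26]
[-1.71 -0.3  -0.38]
12.775
```

```bash
cat > meas.py <<'E'
from h import *
import sys
from scipy.optimize import least_squares
np.set_printoptions(precision=1,suppress=True)
for c in ('top','scene'):
    h,P,p=D=grab(c,f'{c}_{sys.argv[1]}.png'); z=P[...,2]; print(c,ctrl.sense()['clock'])
    for n,v in lids(data=D).items(): print(n,v)
    def circ(m,n):
        q=P[m][:,:2]
        if len(q)<5: return
        k=cv2.convexHull(q.astype(np.float32))[:,0]
        f=least_squares(lambda x:np.hypot(k[:,0]-x[0],k[:,1]-x[1])-x[2],[*q.mean(0),30],loss='soft_l1').x; print(n,len(q),f)
    ca=near(P,AX,140); circ(ca&(z>38)&(z<52),'disc')
    circ(near(P,hp(3.316),25)&(z>135)&(z<165),'handletop')
    teal=(h[...,0]>75)&(h[...,0]<105)&(h[...,1]>60)&ca
    for k in range(1,5): circ(teal&near(P,hp(3.316+k*1.2566),42),'pocket%d'%k)
    b=(h[...,0]>100)&(h[...,0]<125)&(h[...,1]>120)&near(P,(520,314),180)
    print('tray',cv2.minAreaRect(P[b&(z<40)][:,:2].astype(np.float32)))
print([hp(3.316+k*1.2566) for k in range(5)])
E
python3 - <<'E'
from h import *
over((400,-330),np.deg2rad(97),235)
E
python3 meas.py 1
```

```text
top 14.9
pot1_center [ 725.6 -212.1   74.    63.    32.3   44.1]
pot3_center [ 601.4 -335.4   87.4  138.    26.4   47.8]
disc 5675 [531.9   8.4 119.2]
handletop 79 [447.8  -6.   11.3]
pocket1 19 [519.7 -77.6  30.8]
pocket2 18 [608.2 -31.6  31.4]
pocket3 23 [592.1  68.   30.7]
pocket4 16 [493.1  82.9  30.9]
tray ((526.1621704101562, 313.05572509765625), (119.36459350585938, 239.5072479248047), 85.90208435058594)
scene 14.95
pot1_center [ 446.6 -351.3   86.4  228.    51.8   50.2]
pot2_center [ 520.1 -343.5   86.8  234.    49.6   47.7]
pot3_center [ 591.9 -335.8   86.6  293.    51.6   53. ]
disc 4992 [534.8   7.8 119.6]
handletop 88 [451.6  -6.3  12. ]
pocket1 67 [522.6 -76.5  31.4]
pocket2 75 [611.1 -30.   31.4]
pocket3 82 [594.8  68.5  31.4]
pocket4 64 [495.9  83.7  31.8]
tray ((528.1074829101562, 314.15203857421875), (118.36503601074219, 241.9721221923828), 85.95022583007812)
[array([449.7,  -6.5]), array([521.6, -76. ]), array([609.8, -29.1]), array([592.5,  69.3]), array([493.5,  83.3])]
```

View pics/top_1.png

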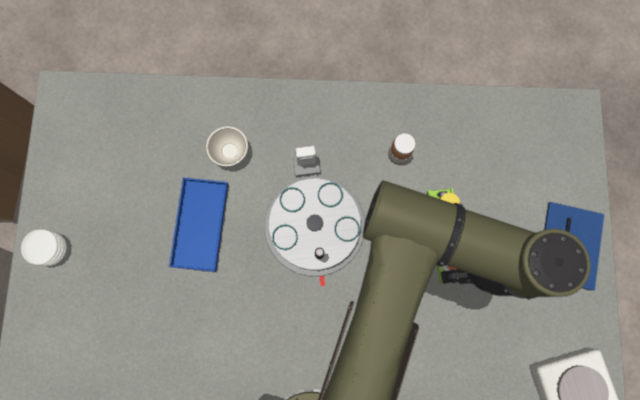

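```bash
cat >> h.py <<'E'
def say(*a): print(*[np.round(x,2) if not isinstance(x,str) else x for x in a])
def pick(xy,base,jaw,squeeze=50,pull=40):
    over(xy,jaw); lin(*xy,base+55,200); lin(*xy,base+37,80); f0=np.array(ctrl.sense()['force'])
    hand.gripper_close(squeeze=squeeze); ctrl.wait(.1); s=ctrl.sense(); say('grip',s['width'],np.array(s['force'])-f0)
    lin(*xy,base+37+pull,50); lin(*xy,235,200); s=ctrl.sense(); say('up',s['width'],np.array(s['force'])-f0,s['clock']); return 40<s['width']<56
def place(xy,base,jaw,zs=37.5):
    b=ori(jaw,[*xy,235]); ctrl.move_pose([*map(float,xy),235.],b[1]); lin(*xy,base+zs+12,150)
    f0=ctrl.sense()['force'][2]
    for d in (8,6,4,3,2,1,0,-1,-2):
        lin(*xy,base+zs+d,40); s=ctrl.sense(); f=s['force'][2]-f0
        if f>4: break
    say('down d',d,f,s['clock']); hand.let_go(); ctrl.wait(.1); lin(*xy,base+zs+30,60); lin(*xy,235,200)
POT=dict(pot1_center=(445,-353.2),pot2_center=(518.1,-343.8),pot3_center=(591.2,-335.2))
PK=[(521.2,-77),(609.7,-30.8),(593.5,68.3),(494.5,83.3)]
J=np.deg2rad(97.3)
E
python3 - <<'E'
from h import *
if pick(POT['pot1_center'],12,J): place(PK[3],47,J)
over((430,200),J)
E
python3 meas.py 2
```

```text
grip 48.6 [-0.54  1.36  2.01]
up 48.85 [-0.49  1.14 -3.63] 18.99
down d -1 5.08 24.01
top 26.625
pot1_center [494.7  83.5 122.3 336.   49.6  46.8]
pot2_center [ 515.4 -343.3   87.   313.    49.    50.3]
pot3_center [ 590.  -334.    87.2  320.    51.2   51. ]
disc 5331 [532.2   8.3 119.3]
handletop 82 [448.1  -5.2  11.5]
pocket1 18 [519.  -76.8  31.2]
pocket2 23 [608.5 -32.7  31.7]
pocket3 23 [592.4  67.3  31. ]
pocket4 12 [495.2  83.   31.2]
tray ((527.0267944335938, 312.6474914550781), (117.71707916259766, 236.6852569580078), 85.98786926269531)
scene 26.675
pot1_center [498.2  83.9 122.2 372.   50.9  50.4]
pot2_center [ 519.7 -342.7   86.8  227.    52.7   49.9]
pot3_center [ 591.5 -334.8   86.7  292.    52.5   54. ]
disc 4525 [534.5   7.7 119.6]
handletop 89 [452.1  -5.4  11.5]
pocket1 67 [521.4 -75.8  31.8]
pocket2 76 [610.6 -30.   31.8]
pocket3 82 [594.8  68.6  31.5]
pocket4 59 [495.2  84.6  32.4]
tray ((527.6317138671875, 314.1719970703125), (118.41092681884766, 243.6230926513672), 86.01873779296875)
[array([449.7,  -6.5]), array([521.6, -76. ]), array([609.8, -29.1]), array([592.5,  69.3]), array([493.5,  83.3])]
```

```bash
python3 - <<'E'
from h import *
def find(n):
    a,b=lids('top').get(n),lids('scene').get(n); say(n,a[:3] if a is not None else 'x',b[:3] if b is not None else 'x'); return (a[:2]+b[:2])/2
for n,k in (('pot2_center',0),('pot3_center',2)):
    c=find(n)
    if np.hypot(*(c-POT[n]))>4: print('moved',c); break
    if not pick(POT[n],12,J): print('lost'); break
    place(PK[k],47,J)
    over((430,200),J)
E
python3 meas.py 3
```

```text
pot2_center [ 515.66 -343.83   87.04] [ 518.99 -343.24   86.59]
grip 49.11 [ 0.65 -0.2   3.23]
up 48.73 [-0.19 -0.28 -2.54] 32.48
down d -1 6.11 37.81
pot3_center [ 589.75 -334.18   87.52] [ 592.44 -334.93   86.65]
grip 48.81 [-0.14 -1.33  3.53]
up 48.8 [-0.23 -0.79 -1.38] 46.75
down d -1 7.32 51.94
top 54.8167
pot1_center [494.3  83.7 122.3 335.   49.6  47. ]
pot2_center [520.4 -76.3 122.4 321.   47.7  46.7]
pot3_center [593.   68.1 122.7 323.   49.   47.4]
disc 4627 [531.9   8.3 119.2]
handletop 81 [448.2  -5.2  11.3]
pocket1 19 [520.2 -77.3  31.1]
pocket2 22 [608.5 -32.2  31. ]
pocket3 12 [591.9  67.2  30.3]
pocket4 15 [492.4  82.5  30.2]
tray ((527.3919677734375, 312.98687744140625), (118.88484954833984, 237.14381408691406), 85.859130859375)
scene 54.8667
pot1_center [497.7  84.4 122.1 373.   50.8  50.6]
pot2_center [523.8 -75.1 122.3 304.   52.9  48.6]
pot3_center [595.5  68.6 122.3 443.   53.   51.1]
disc 3512 [534.9   7.4 119.6]
handletop 90 [452.2  -5.6  11.5]
pocket1 41 [522.7 -74.4  30.3]
pocket2 73 [610.9 -30.3  31.9]
pocket3 63 [597.2  69.8  29.6]
pocket4 51 [496.6  83.7  31.8]
tray ((528.156982421875, 314.0848388671875), (118.40660095214844, 244.11416625976562), 85.9601821899414)
[array([449.7,  -6.5]), array([521.6, -76. ]), array([609.8, -29.1]), array([592.5,  69.3]), array([493.5,  83.3])]
```

View pics/scene_3.png

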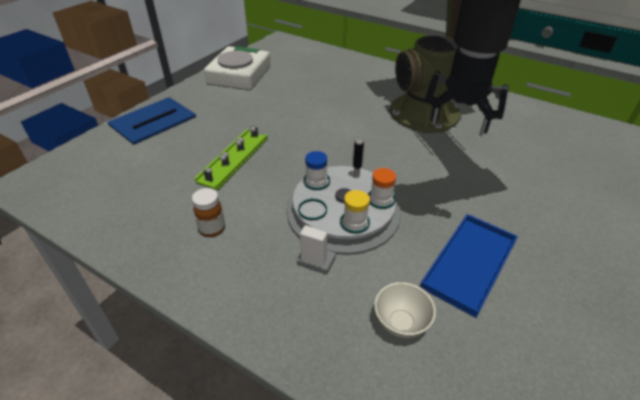

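All three pots sit in pockets (lid tops 122 mm), at scene pixels blue (316,162), orange (383,178) and yellow (356,200), and the rack is empty. Next I'll press the handle lightly on the home stop, then lead it the full turn.

```bash
cat > turn.py <<'E'
from h import *
T=3.316; c=hp(T)+[0,.7]
b=over(c,J,200); js=[ctrl.ik([*map(float,hp(t)),float(ZH)],b[1]) for t in np.linspace(T,T-6.4,30)]
assert all(j is not None for j in js); print('j6',min(j[5] for j in js),max(j[5] for j in js))
lin(*c,ZH,100); hand.gripper_close(squeeze=40); say('w',ctrl.sense()['width'])
for t in (T,T+.02,T+.04):
    lin(*hp(t),ZH,60); ctrl.wait(.1); f=np.array(ctrl.sense()['force']); ft=f[:2]@[-np.sin(t),np.cos(t)]; say(t,ft)
    if ft<-8: break
ctrl.wait(.4)
for t in np.linspace(T,T-6.20,25)[1:]: lin(*hp(t),ZH,90)
s=ctrl.sense(); say('turned',s['clock'],np.array(s['force']),s['width'])
for t in np.arange(T-6.22,T-6.42,-.02):
    lin(*hp(t),ZH,60); ctrl.wait(.1); s=ctrl.sense(); f=np.array(s['force']); ft=f[:2]@[-np.sin(t),np.cos(t)]; say(t-T,ft,np.array(s['eef_pos']))
    if abs(ft)>13: break
ctrl.wait(.5); hand.let_go(); ctrl.wait(.1); p=ctrl.sense()['eef_pos']; lin(p[0],p[1],220); over((430,200),J)
E
python3 turn.py && python3 meas.py 4
```

```text
j6 1.1274338397148087 1.4722128548301594
w 23.1
3.32 -0.5
3.34 -8.22
turned 67.89 [0.11 2.44 7.9 ] 22.73
-6.22 -1.26 [450.63 -10.98 108.25]
-6.24 0.41 [450.29  -9.47 108.23]
-6.26 -0.38 [449.99  -7.84 108.25]
-6.28 1.85 [449.72  -6.47 108.22]
-6.3 8.8 [449.63  -6.21 108.28]
-6.32 14.16 [449.51  -5.99 108.27]
top 73.0
pot1_center [494.6  82.7 122.1 336.   49.6  48.9]
pot2_center [520.2 -76.5 122.6 316.   47.8  46.8]
pot3_center [593.3  68.2 122.2 325.   48.8  47.4]
disc 4638 [531.9   8.4 119.2]
handletop 79 [447.6  -6.   11.1]
pocket1 17 [520.4 -77.1  31. ]
pocket2 18 [608.2 -32.3  31.1]
pocket3 13 [583.2  66.1  22.7]
pocket4 10 [493.4  81.9  31.3]
tray ((527.271484375, 313.1098937988281), (118.94957733154297, 237.90231323242188), 86.16997528076172)
scene 73.05
pot1_center [497.1  84.1 122.3 372.   53.8  49. ]
pot2_center [525.1 -75.4 122.2 304.   52.   48.3]
pot3_center [594.9  68.6 122.4 440.   53.3  51.4]
disc 3506 [534.9   7.6 119.6]
handletop 91 [452.4  -5.6  11.4]
pocket1 39 [524.5 -73.8  29.5]
pocket2 80 [610.5 -29.4  31.6]
pocket3 65 [598.   70.1  29.4]
pocket4 50 [492.9  82.9  34.8]
tray ((528.7001342773438, 314.25567626953125), (118.97974395751953, 241.77764892578125), 85.6259536743164)
[array([449.7,  -6.5]), array([521.6, -76. ]), array([609.8, -29.1]), array([592.5,  69.3]), array([493.5,  83.3])]
```

View pics/scene_4.png

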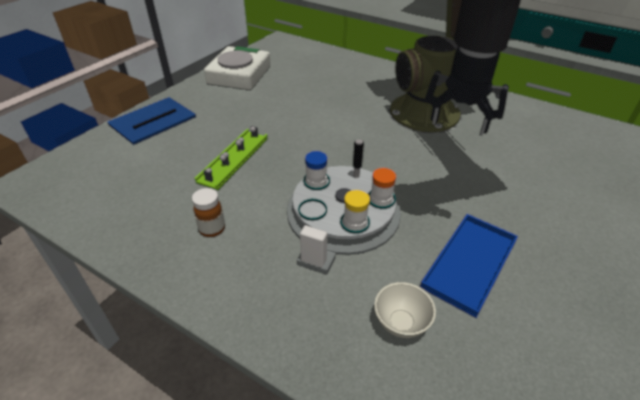

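```bash
cat > unload.py <<'E'
from h import *
import sys
def look():
    L,Tr=[],[]
    for c in ('top','scene'):
        D=h,P,_=grab(c); L.append(lids(data=D))
        b=(h[...,0]>100)&(h[...,0]<125)&(h[...,1]>120)&near(P,(520,314),200)&(P[...,2]<40)
        (x,y),(w,hh),a=cv2.minAreaRect(P[b][:,:2].astype(np.float32))
        if w<hh: a+=90
        Tr.append((x,y,(a+90)%180-90,max(w,hh),min(w,hh)))
    return L,np.array(Tr)
Tref=None
for n,s in eval(sys.argv[1]):
    L,Tr=look(); t=Tr.mean(0); a,b=L[0].get(n),L[1].get(n); say(n,a,b,'tray',Tr)
    if a is None or b is None or np.hypot(*(a-b)[:2])>7 or abs(a[2]-122.3)>2: print('check pot'); break
    if Tref is None: Tref=t
    # while the tray is filling, pots hide part of it: keep the first estimate unless it clearly moved
    if np.abs(t-Tref)[:2].max()>5 or abs(t[2]-Tref[2])>3: print('check tray'); break
    ta=np.deg2rad(Tref[2]); g=Tref[:2]+s*np.array([np.cos(ta),np.sin(ta)])
    if not pick((a[:2]+b[:2])/2,47,J,pull=30): print('lost'); break
    place(g,5,ta+np.pi/2); over((430,180),J)
L,Tr=look(); say(Tr); [say(n,v[:3],L[1].get(n)) for n,v in L[0].items()]; say(ctrl.sense()['clock'])
E
python3 unload.py "[('pot3_center',70),('pot1_center',0),('pot2_center',-70)]"
python3 -c "
from h import *
snap('top','top_5.png')"
```

```text
pot3_center [593.16  68.19 122.29 324.    49.6   47.3 ] [594.97  68.31 122.37 442.    53.41  52.04] tray [[527.18 312.62  -3.82 237.47 118.8 ]
 [528.11 314.15  -4.01 242.52 118.31]]
grip 48.8 [ 0.49 -1.1   1.67]
up 48.85 [ 0.21 -0.52 -2.21] 77.22
down d -1 7.82 81.53
pot1_center [494.73  82.58 122.54 335.    49.33  48.89] [497.97  84.1  122.27 373.    52.13  49.46] tray [[526.94 313.27  -4.32 237.71 118.54]
 [528.24 314.1   -4.05 242.88 118.35]]
grip 48.63 [0.37 0.93 2.06]
up 48.67 [ 1.45  0.93 -2.82] 88.43
down d -1 4.8 92.71
pot2_center [520.3  -76.45 122.57 318.    47.7   47.08] [524.22 -76.01 122.08 305.    51.87  49.78] tray [[526.94 312.55  -3.7  238.35 118.97]
 [528.57 314.08  -4.   243.48 118.37]]
grip 48.84 [1.12 0.3  2.55]
up 49.05 [ 0.05  0.33 -2.34] 99.98
down d -1 6.42 104.82
[[604.11 307.56  85.43 118.38  82.88]
 [495.37 316.55  -4.06 310.75 118.31]]
pot1_center [ 725.85 -212.65   73.38] [528.63 313.95  80.6  491.    53.13  48.82]
pot3_center [599.93 307.49  80.09] [599.82 309.86  80.56 552.    51.85  49.01]
107.72
```

View pics/top_5.png

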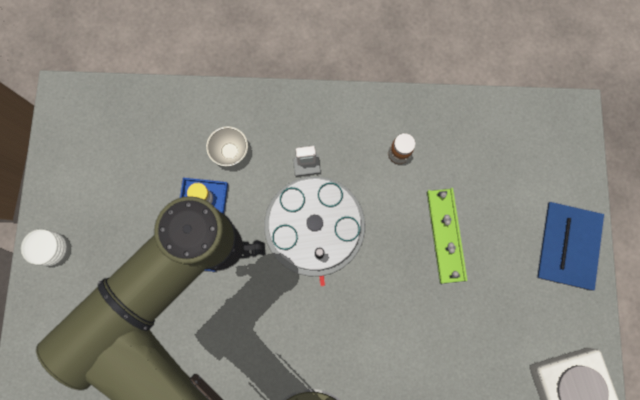

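The arm hides the tray in this top view; only the yellow lid shows, at (198,190). I'll move aside and look again.

```bash
python3 - <<'E'
from h import *
lin(430,180,260); over((450,-200),J,260)
for c in ('top','scene'):
    D=h,P,p=grab(c)
    for n,v in lids(data=D).items(): say(n,v)
    b=(h[...,0]>100)&(h[...,0]<125)&(h[...,1]>120)&near(P,(520,314),200)&(P[...,2]<40)
    print(cv2.minAreaRect(P[b][:,:2].astype(np.float32)))
    for n in ('pot1_center','pot2_center','pot3_center','bowl','reagent'):
        r=spotter.spot_point(n,c)[:1]; print(n,[(round(x['p'],2),np.round(at_z(c,x['location'],42.5 if n[0]=='p' else 0)[:2],1)) for x in r])
    u=proj(c,(528,313,40)).astype(int); q=p[max(0,u[1]-75):u[1]+75,max(0,u[0]-100):u[0]+100,::-1]
    cv2.imwrite(f'pics/{c}_6.png',cv2.resize(q,None,fx=3,fy=3,interpolation=cv2.INTER_CUBIC))
s=ctrl.sense(); say(s['clock'],s['width'])
E
```

```text
pot1_center [527.32 312.7   80.18 313.    49.03  48.26]
pot2_center [457.56 317.9   80.42 347.    49.76  50.2 ]
pot3_center [596.08 308.06  80.33 305.    48.19  46.17]
((526.0576171875, 313.2552490234375), (119.30182647705078, 238.66348266601562), 85.80381774902344)
pot1_center [(0.82, array([521.8, 323. ]))]
pot2_center [(0.94, array([446.8, 320.6]))]
pot3_center [(0.9, array([598. , 310.3]))]
bowl [(0.68, array([736.6, 245.2]))]
reagent [(0.96, array([ 740.7, -212. ]))]
pot1_center [529.17 314.04  80.59 490.    52.92  48.73]
pot2_center [459.9  318.34  80.64 396.    52.6   49.  ]
pot3_center [599.22 309.83  80.68 553.    52.59  49.  ]
((495.22991943359375, 316.47369384765625), (118.32675170898438, 308.9051208496094), 85.9804916381836)
pot1_center [(0.96, array([531.7, 315. ]))]
pot2_center [(0.56, array([446.5, 315.4]))]
pot3_center [(0.88, array([597.4, 307.5]))]
bowl [(0.56, array([731.5, 247.4]))]
reagent [(0.59, array([ 735.6, -217.6]))]
110.68 85.28
```

View pics/top_6.png

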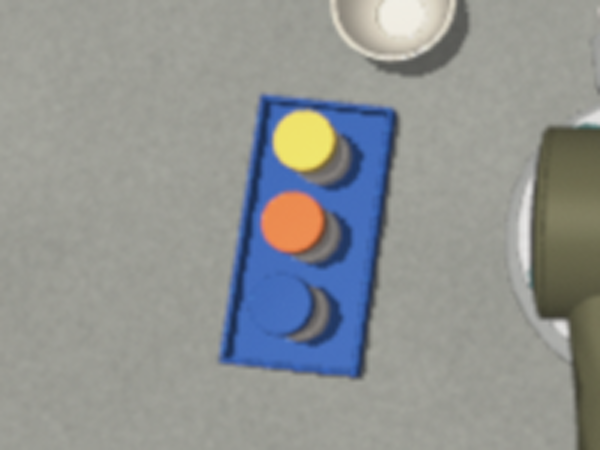

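View pics/scene_6.png

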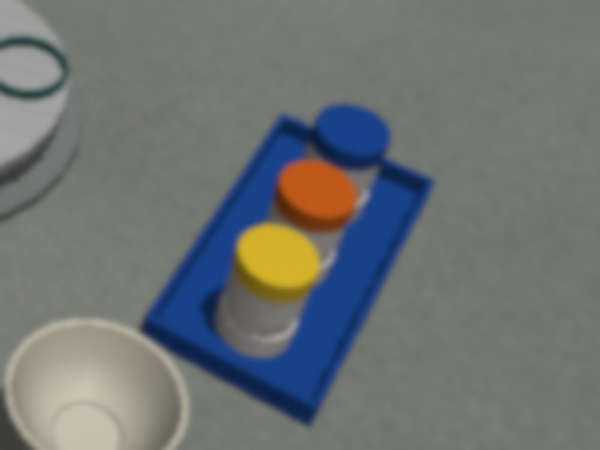

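All three pots stand upright in the tray, with lid tops at 80 mm (5 + 75). In the enlarged top crop they are at yellow (304,140), orange (292,222) and blue (282,305), all inside the walls. The bowl and jar are where they were, and the gripper is open and clear.

```bash
python3 -c "
from h import *
print(sign_off())"
```

```text
the job is handed in; nothing more can be done
None
```

I did every step of the task and handed it in at about 111 s of the 210 s allowed; no verdict is reported.

- **Loading:** I led the carousel back to its home stop. I then pulled all three pots from the rack and stood each in its own pocket, where the lid tops measured 122 mm, the height for a seated pot.
- **Turning:** I pressed the handle onto the home stop again, then led it one full turn clockwise. The end stop met the handle within about 0.5 mm of its home position, and all pots were still seated.
- **Unloading:** I moved all the pots to the tray. The last check put each pot within about 3 mm of its target (-70, 0 and +70 mm along the tray). The lid tops were at 80 mm, so the pots stand upright on the floor, and the tray had not moved. The gripper was open and clear.

**Checks that disagreed:**
- The two cameras differed by about 3 mm in x throughout; I used their average.
- The last tray outline from the scene camera came out 309 mm long. I took this to be the blue lid counted as tray; the top camera gave 239 mm, which is right.
- The networks put two of the pots up to about 13 mm away from the depth measurements; the pictures agreed with depth.
- Network positions for the bowl and jar varied by up to about 12 mm between looks, within their usual scatter. I saw no contact with either in the pictures.

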